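# Return the stray boxed kits to their shelf lanes

## Task

Put the four strays that come in boxes back on the display shelf: stand each upright in the lane of its fellow, straight in front of it with its broad side to the front, and front it up flush with the shelf's front edge. Set them down, do not drop them. Do not disturb the stock already on the shelf, and leave the round tin and tub where they stand in the tray, as they belong to another aisle.

Things in the scene. Friction and masses are not known exactly. Their poses are not given: they have to be found in the camera images.
- tall: Stray tall narrow carton, 40 (x) x 52 (y) x 140 mm high. Blue printed card, front and back alike. Stands upright in the grey plastic tray (floor 6 mm thick, lip 16 mm high). Origin: centre of its underside; z up, x through its thickness, y along its broad front.
- low: Stray low brick-shaped carton, 56 (x) x 72 (y) x 44 mm high. Blue printed card, front and back alike. Stands upright in the grey plastic tray (floor 6 mm thick, lip 16 mm high). Origin: centre of its underside; z up, x through its thickness, y along its broad front.
- slim: Stray slim card-pack carton, 22 (x) x 62 (y) x 92 mm high. Blue printed card, front and back alike. Stands upright in the grey plastic tray (floor 6 mm thick, lip 16 mm high). Origin: centre of its underside; z up, x through its thickness, y along its broad front.
- gable: Stray gable-top box: body 52 (x) x 64 (y) x 58 high, roof sloping up from its x faces to a carrying fin (the grip) 10 thick (x), 52 long (y), 78 to 108 mm above the underside. Blue printed card, front and back alike. Stands upright in the grey plastic tray (floor 6 mm thick, lip 16 mm high). Origin: centre of its underside; z up, x through its thickness, y along its broad front.
- stock_tall: Fellow of tall: same shape, size, axes; loose, on the display shelf (deck 30 mm high) in mid-lane; which lane varies. Origin: centre of underside; x runs to the shelf's back, y across the lanes. The shelf's front edge, with no lip, is 150 mm before it (x = -150 mm); the lane between is empty. Lanes 95 mm wide; clear dividers 3 mm thick, 45 mm high, from 5 mm behind the edge.
- stock_low: Fellow of low: same shape, size, axes; loose, on the display shelf (deck 30 mm high) in mid-lane; which lane varies. Origin: centre of underside; x runs to the shelf's back, y across the lanes. The shelf's front edge, with no lip, is 150 mm before it (x = -150 mm); the lane between is empty. Lanes 95 mm wide; clear dividers 3 mm thick, 45 mm high, from 5 mm behind the edge.
- stock_slim: Fellow of slim: same shape, size, axes; loose, on the display shelf (deck 30 mm high) in mid-lane; which lane varies. Origin: centre of underside; x runs to the shelf's back, y across the lanes. The shelf's front edge, with no lip, is 150 mm before it (x = -150 mm); the lane between is empty. Lanes 95 mm wide; clear dividers 3 mm thick, 45 mm high, from 5 mm behind the edge.
- stock_gable: Fellow of gable: same shape, size, axes; loose, on the display shelf (deck 30 mm high) in mid-lane; which lane varies. Origin: centre of underside; x runs to the shelf's back, y across the lanes. The shelf's front edge, with no lip, is 150 mm before it (x = -150 mm); the lane between is empty. Lanes 95 mm wide; clear dividers 3 mm thick, 45 mm high, from 5 mm behind the edge.
- tin: a stray round tin with a steel lid, 67 mm across, 56 mm high, standing in the same tray; belongs to another aisle. Origin: centre of its underside.
- tub: a stray round tub, 58 mm across at its white lid, 52 below, 68 mm high, standing in the same tray; belongs to another aisle. Origin: centre of its underside.

How it is judged:
By the outcome, as a careful person would: the job done as asked, in the order asked, and still so for the second after the job is handed in, with the robot touching nothing.
It also fails if it takes over 128 s, if anything falls off the work surface, if the arm or the gripper's body presses on something with over 40 N, if the wrist force passes 120 N, or if a joint passes its speed limit or range.

## Robot

A 6-joint arm with a two-finger parallel gripper is mounted at the origin on the work surface. World frame = base frame: x ahead of the robot, y to its left, z up, the work surface at z = 0. Lengths are in m, angles in rad, forces in N, time in s.
With the tool pointing down it reaches from about 0.325 to 0.775 m from the base axis. Payload 5.5 kg.
Tool frame: the origin (TCP) lies midway between the tips of the shut fingers; the grasp point (between the pads) lies bot.pinch_z behind it (bot.pinch_z is the distance from the TCP to the grasp point, in m); z points along the fingers, y is the line along which they close (so a half turn about z gives the same grasp; the last joint's range is limited). The gripper opens to 88 mm and grips with 3 to 60 N. Pads are 20 mm wide; open, the fingers measure 115 mm over their backs; the gripper's body (75 mm by 178 mm) begins 61 mm behind the grasp point.
Start: joints at [-1.304, 0.091, 1.231, -0, 1.82, -0.057], TCP at [0.191, -0.569, 0.223] pointing down, gripper open.
Joint ranges: [-2.87, 2.87], [-0.86, 2.18], [0.17, 2.46], [-1.51, 4.65], [0.06, 2.69], [-2.65, 2.65]. Speed limits (rad/s): [2.57, 2.57, 3.01, 3.14, 3.14, 3.14].

## Interface

Orientations are given as a unit quaternion [x, y, z, w].
In Python, from plant import bot, vision gives the robot as it stands. The module is installed in compiled form; this text tells all that it offers.
- The arm moves only by the tool play_rows, never from a script. Its argument "moves" is a list of rows, each a list of 5 numbers: the shift along the world's x, y, z in cm, then the turn about the world's z in degrees, then the closure, from -1 (fully open) to 1 (shut). A call has 1 to 12 rows; each row shifts and turns the commanded pose from where the row before left it; what a row does not reach is not made up. A row lasts 1/8 s, in which the tool goes at most 62.5 mm and 10.7 degrees, less where a joint would pass 70% of its speed; a pose out of reach is approached as far as the arm can. A call is refused whole if a number of a shift passes 6.25 or a number of a turn 10.7, either way. A call with a gripper value outside its range is refused whole. The fingers move at their own pace and stop on an object; "squeeze" is the grip in N (left out, the last holds). Time passes only in rows, so rows that do not move let the fingers close. It gives the time, the measured TCP pose, the force, the opening and the grip force at its end, in the units of the state.
- bot.read_state(): the state, without advancing time (a new reading comes with each control period).
- vision.read_camera(name): name is "side" or "top" or "wrist"; returns a dict with "frame" (480x640x3 uint8, blue, green, red), "z_map" (480x640 float32, m along the optical axis (not along the pixel's ray), 0 where there is no reading), "fx", "fy", "cx", "cy" (pixels), "rvec" (rotation vector, rad) and "tvec" (3), from world to camera coordinates, as OpenCV has them. Camera axes: x right, y down, z forward; pixel columns grow to the right and rows downward; lengths in m; the calibration is good to about 2 mm. A picture is of the moment at which its call begins.
- bot.job_done(): hands the job in; it is judged then, once.
The state is a dict: "clock": time; "joints": joint angles; "qd": joint speeds; "effort": joint torques, N m; "ee_pos": TCP position; "eef_rot": TCP orientation; "contact_force": force on the tool from outside, world axes, zero at the start; "torque": the same for the moment, N m; "width": finger opening in m; "grip_force": force on a finger pad.
Only numpy, scipy, OpenCV 4.12 (cv2) and the standard library are available. Lean on these libraries where they do the work, as an engineer would, in place of code of your own. Each camera call takes 0.05 s, during which the arm holds its last target. There are 200 camera calls.

## Working session

There is one attempt and no reset: what is moved stays moved. The work goes in short steps, Python scripts to look and compute and a tool call to move; the robot and the scene stay as the last step left them, time stands still between calls to the robot, and variables do not carry over. Pictures are saved under pics/ and viewed, at most 14 in all, crops included, and the job is handed in when it is done.

Besides the shell and the picture viewer there is one more tool, called after "Emit:" by a JSON object that holds its "fn" and its "kwargs", one argument or row to a line. play_rows: Moves the arm, as the interface text tells. Its arguments: {"type":"object","properties":{"moves":{"type":"array","items":{"type":"array","items":{"type":"number"}}},"squeeze":{"type":"number"}},"required":["moves"]}

```bash
mkdir -p pics; cat > h.py <<'E'
import numpy as np, cv2
from plant import bot, vision
def cam(n):
    c=vision.read_camera(n); c['R']=cv2.Rodrigues(np.array(c['rvec'],float))[0]; c['t']=np.array(c['tvec'],float).ravel(); return c
def ray(c,u,v,z):
    d=c['R'].T@np.array([(u-c['cx'])/c['fx'],(v-c['cy'])/c['fy'],1.]); o=-c['R'].T@c['t']
    return o+d*(z-o[2])/d[2]
def cloud(c):
    v,u=np.mgrid[:480,:640]; z=c['z_map']
    p=np.stack([(u-c['cx'])/c['fx']*z,(v-c['cy'])/c['fy']*z,z],-1)
    p=(p-c['t'])@c['R']; p[z<=0]=np.nan; return p
def proj(c,P):
    q=c['R']@np.asarray(P,float)+c['t']; return q[0]/q[2]*c['fx']+c['cx'],q[1]/q[2]*c['fy']+c['cy']
E
python3 - <<'E'
from h import *
print(bot.read_state(), bot.pinch_z)
for n in ['top','side']:
    c=cam(n); cv2.imwrite(f'pics/{n}0.png',c['frame']); np.savez(f'{n}0.npz',**c)
    print(n,-c['R'].T@c['t'],c['fx'],c['R'][2], (c['z_map']>0).mean())
c=cam('wrist');cv2.imwrite('pics/w0.png',c['frame']);print(-c['R'].T@c['t'],c['fx'])
E
```

```text
{'clock': 0.0, 'joints': array([-1.30370602e+00,  9.18441239e-02,  1.23185014e+00, -2.37937607e-05,
        1.81981658e+00, -5.67078420e-02]), 'qd': array([-1.36804344e-04, -6.24074064e-04,  1.25319822e-03, -1.11325359e-03,
       -2.03260178e-03,  5.93651210e-05]), 'effort': array([-7.06532064e-04, -4.46442032e+01, -4.06459701e+01,  6.98658801e-02,
        2.90888589e-02, -1.32055766e-04]), 'ee_pos': array([ 0.19080974, -0.568539  ,  0.2215359 ]), 'eef_rot': array([ 9.86922963e-01,  1.61189780e-01, -1.12171135e-04, -9.52580160e-04]), 'contact_force': array([ 0.76340618, -0.58952249, -0.60239468]), 'torque': array([-0.01449219, -0.00881937,  0.01410467]), 'grip_force': 0.0, 'width': 0.0879394424397575} 0.0187
top [0.34629911 0.01524325 1.08670465] 481.3712883283331 [ 0.18779744 -0.01597287 -0.98207789] 0.9961100260416667
side [ 0.39646244 -0.70462618  0.67413844] 528.6126816839927 [ 0.16081957  0.76080611 -0.62873773] 0.9958203125
[ 0.26904151 -0.54252863  0.38449099] 359.4429549672165
```

View pics/top0.png

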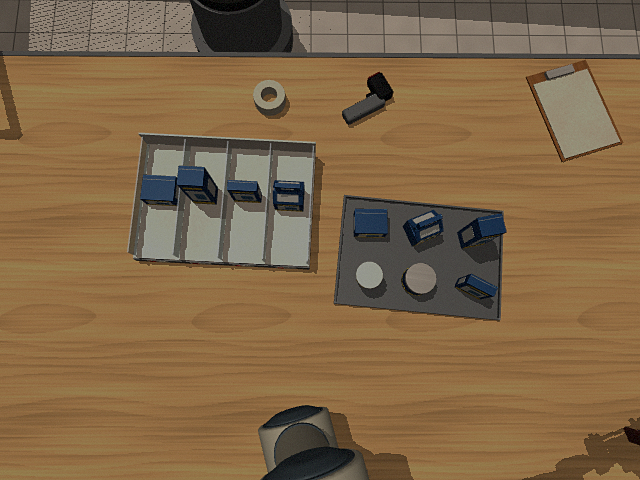

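View pics/side0.png

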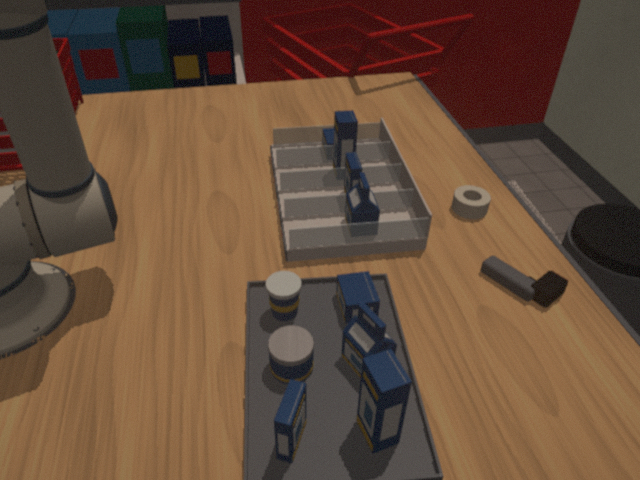

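The top view shows the shelf at (140–315, 135–268), with lanes from left to right holding low, tall, slim and gable. The tray has low (371,222), gable (424,226), tall (483,230), slim (476,287), and the tub and tin at (370,275) and (420,279). The side view agrees. Next I'll measure the tops from both views.

```bash
cat > m.py <<'E'
from h import *
def tops(c,name):
    P=cloud(c); f=c['frame'].astype(int); b,g,r=f[...,0],f[...,1],f[...,2]
    out=[]
    blue=(b>r+15)&(P[...,2]>0.02)&(P[...,2]<.22)&(P[...,0]>.3)&(P[...,0]<.85)&(abs(P[...,1])<.6)
    n,l,s,_=cv2.connectedComponentsWithStats(blue.astype(np.uint8))
    for i in range(1,n):
        if s[i,4]<60: continue
        x0,y0,w,h=s[i,:4]
        m0=np.zeros(l.shape,bool); m0[y0:y0+h,x0:x0+w]=1
        zs=P[(l==i)][:,2]; zt=np.percentile(zs,97)
        q=P[m0&(abs(P[...,2]-zt)<.006)]
        zt=np.median(q[:,2])
        rect=cv2.minAreaRect((q[:,:2]*1000).astype(np.float32))
        print(name,s[i,:4],'ztop %.1f'%(zt*1000),'c',np.round(rect[0],1),'size',np.round(rect[1],1),'ang %.1f'%rect[2],len(q))
E
python3 - <<'E'
from m import *
for n in ['top','side']:
    c=dict(np.load(n+'0.npz')); tops(c,n)
    P=cloud(c)
    if n=='top':
        for u in [160,205,250,290]: 
            print('deck',u,[ (v,)+tuple(np.round(P[v,u]*1000,0)) for v in range(244,276,3)])
        for v in [235]: print([tuple(np.round(P[v,u]*1000,0)) for u in range(130,320,6)])
        for uv in [(345,200),(400,250),(450,260)]: print('tray',np.round(P[uv[1],uv[0]]*1000))
E
```

```text
top [140 166  77  39] ztop 170.8 c [652.7 259.8] size [52.9 41.4] ang 87.6 523
top [227 180  34  22] ztop 122.8 c [647. 165.] size [62.  23.3] ang 86.5 293
top [273 180  31  29] ztop 138.5 c [642.7  70. ] size [49.9 11. ] ang 86.1 126
top [354 209  34  28] ztop 51.2 c [ 588.3 -111.4] size [71.4 55.8] ang 89.4 724
top [404 210  39  35] ztop 114.6 c [ 574.7 -226.8] size [10.7 51.4] ang 23.2 123
top [459 214  47  34] ztop 146.9 c [ 558.6 -342. ] size [40.4 53.5] ang 10.3 497
top [456 274  42  23] ztop 99.0 c [ 442.4 -331.6] size [62.5 22.9] ang 62.9 307
deck 160 [(244, np.float64(541.0), np.float64(357.0), np.float64(27.0)), (247, np.float64(533.0), np.float64(356.0), np.float64(31.0)), (250, np.float64(526.0), np.float64(355.0), np.float64(31.0)), (253, np.float64(520.0), np.float64(356.0), np.float64(29.0)), (256, np.float64(513.0), np.float64(355.0), np.float64(28.0)), (259, np.float64(507.0), np.float64(356.0), np.float64(25.0)), (262, np.float64(504.0), np.float64(363.0), np.float64(2.0)), (265, np.float64(497.0), np.float64(362.0), np.float64(3.0)), (268, np.float64(491.0), np.flo
[... 4113 characters left out ...]
7.   7.]
tray [ 530. -181.   11.]
tray [ 507. -295.    7.]
side [336 112  21  11] ztop 170.3 c [653.9 255.1] size [49. 40.] ang 87.4 213
side [323 129  12  15] ztop 74.6 c [639.1 351.9] size [69.1 23.5] ang 78.0 135
side [346 152  15  18] ztop 122.4 c [649.1 163.9] size [63.2 21.6] ang 86.8 201
side [359 172  10  17] ztop 138.3 c [644.1  69.6] size [55.8 11.2] ang 86.4 100
side [347 184  13  30] ztop 106.8 c [632.   70.1] size [65.3  9.1] ang 76.1 69
side [338 272  48  56] ztop 113.9 c [ 575.8 -227.1] size [11.4 53. ] ang 21.7 253
side [343 316  69  80] ztop 146.2 c [ 559.  -342.4] size [41.2 53.6] ang 10.8 1304
side [274 378  32  50] ztop 98.2 c [ 443.1 -332.3] size [63.2 22.4] ang 62.1 837
```

The heights agree between the two views: tops at 146, 114, 98.5 and 51 mm, and the deck at 30 mm. I'll start with tall, moving above it with the closing line along its x.

Emit:
{"fn": "play_rows", "kwargs": {
  "moves": [
    [3.68,2.26,0,8.2,-1],
    [3.68,2.26,0,8.2,-1],
    [3.68,2.26,0,8.2,-1],
    [3.68,2.26,0,8.2,-1],
    [3.68,2.26,0,8.2,-1],
    [3.68,2.26,0,8.2,-1],
    [3.68,2.26,0,8.2,-1],
    [3.68,2.26,0,8.2,-1],
    [3.68,2.26,0,8.2,-1],
    [3.68,2.26,0,8.2,-1],
    [0,0,0,0,-1],
    [0,0,0,0,-1]
  ],
  "squeeze": 20
}}

```text
clock: 1.65
ee_pos: [0.5584, -0.3431, 0.2222]
eef_rot: [0.64, 0.769, -0.0, -0.0]
contact_force: [-0.4, -0.4, 1.0]
width: 0.0878
grip_force: 0.0
```

```bash
cat > e.py <<'E'
from h import *
def edge(c,name,z=0.03):
    # front edge: largest gradient along x on the deck plane, subpixel-ish
    g=cv2.cvtColor(c['frame'],cv2.COLOR_BGR2GRAY).astype(np.float32); S=cv2.split(c['frame'].astype(np.float32)); sat=S[0]-S[2]
    pts=[]
    for y in np.r_[.04:.39:.01]:
        xs=np.arange(.47,.53,.0005)
        uv=np.array([proj(c,(x,y,z)) for x in xs],np.float32)
        p=cv2.remap(sat,uv[None,:,0],uv[None,:,1],cv2.INTER_LINEAR)[0]
        d=p[8:]-p[:-8]; i=d.argmax(); pts.append((xs[i]+.002,y,d[i]))
    pts=np.array(pts); k=np.polyfit(pts[:,1],pts[:,0],1)
    r=abs(pts[:,0]-np.polyval(k,pts[:,1])); ok=r<.004; k=np.polyfit(pts[ok,1],pts[ok,0],1)
    print(name,'edge x = %.4f + %.4f y'%(k[1],k[0]),ok.sum(),np.round(pts[::4,0]*1000,1))
def dbg(): pass
E
python3 - <<'E'
from e import *
for n in ['top','side']: edge(dict(np.load(n+'0.npz')),n)
s=bot.read_state(); q=s['eef_rot']; print(s['clock'],s['ee_pos'],2*np.degrees(np.arctan2(q[1],q[0])),s['joints'])
c=cam('wrist'); cv2.imwrite('pics/w1.png',c['frame']); print(-c['R'].T@c['t'])
from m import tops; tops(c,'wrist')
E
```

```text
top edge x = 0.4828 + 0.0515 y 35 [484.5 486.5 488.5 490.5 493.  495.  498.  499.5 501.5]
side edge x = 0.4847 + 0.0551 y 35 [487.  489.  491.  494.5 495.5 497.  500.  501.  505.5]
1.65 [ 0.55842854 -0.34310615  0.22217578] 100.4726954099439 [-6.02536351e-01  2.45351112e-01  1.06023387e+00 -6.08244385e-04
  1.83696870e+00 -7.85479078e-01]
[ 0.54315866 -0.26168537  0.38505687]
wrist [412   0  18  10] ztop 39.4 c [ 610.8 -149.1] size [ 1.4 11.9] ang 88.4 29
wrist [232  39  43  54] ztop 48.4 c [ 484.5 -228.2] size [53.3 14.2] ang 60.4 116
wrist [325  42  75  95] ztop 114.7 c [ 576.  -229.1] size [10.7 51.9] ang 22.2 1218
wrist [148 148  85  81] ztop 98.9 c [ 443.1 -333.7] size [62.5 22.2] ang 62.3 2168
wrist [195 183  21  24] ztop 61.3 c [ 452.4 -340.7] size [28.7  0.8] ang 62.2 63
wrist [289 184  59  99] ztop 146.9 c [ 559.2 -343.8] size [40.1 51.9] ang 10.7 4000
```

View pics/w1.png

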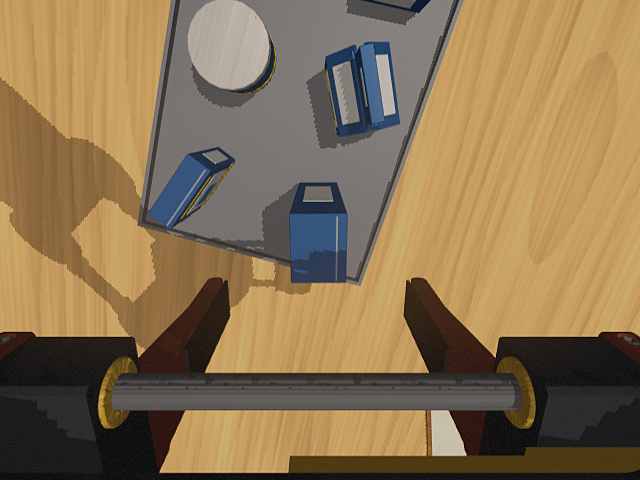

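The wrist view shows tall centred between the fingers (top at (318,232)), with slim clear at (190,187). I'll descend, grip and lift.

Emit:
{"fn": "play_rows", "kwargs": {
  "moves": [
    [0,0,-4.5,0,-1],
    [0,0,-4.5,0,-1],
    [0,0,-3,0,-1],
    [0,0,-1.5,0,-1],
    [0,0,0,0,-1],
    [0,0,0,0,1],
    [0,0,0,0,1],
    [0,0,0,0,1],
    [0,0,0,0,1],
    [0,0,0,0,1],
    [0,0,0,0,1],
    [0,0,0,0,1]
  ]
}}

```text
clock: 3.2
ee_pos: [0.559, -0.3428, 0.0877]
eef_rot: [0.639, 0.769, 0.0, 0.0]
contact_force: [1.1, 0.2, 0.3]
width: 0.0399
grip_force: 20.0
```

Emit:
{"fn": "play_rows", "kwargs": {
  "moves": [
    [0,0,1,0,1],
    [0,0,3,0,1],
    [0,0,4,0,1],
    [0,0,4,0,1],
    [0,0,3,0,1],
    [0,0,0,0,1]
  ]
}}

```text
clock: 3.95
ee_pos: [0.5596, -0.3434, 0.2412]
eef_rot: [0.639, 0.769, 0.0, 0.003]
contact_force: [0.1, 0.6, -3.2]
width: 0.0402
grip_force: 20.0
```

Emit:
{"fn": "play_rows", "kwargs": {
  "moves": [
    [-0.1,3,0,-0.5,1],
    [-0.3,5.5,0,-1.3,1],
    [-0.3,5.5,0,-1.3,1],
    [-0.3,5.5,0,-1.3,1],
    [-0.4,5.5,0,-1.3,1],
    [-0.4,5.5,0,-1.3,1],
    [-0.4,5.5,0,-1.3,1],
    [-0.4,5.5,0,-1.3,1],
    [-0.4,5.5,0,-1.3,1],
    [-0.3,5.5,0,-1.3,1],
    [-0.3,5.5,0,-1.3,1],
    [0,3,0,0,1]
  ]
}}

```text
clock: 5.45
ee_pos: [0.5216, 0.2696, 0.2348]
eef_rot: [0.724, 0.69, -0.002, -0.001]
contact_force: [0.9, 0.1, -2.8]
width: 0.0401
grip_force: 20.0
```

Emit:
{"fn": "play_rows", "kwargs": {
  "moves": [
    [0,0,-3,0,1],
    [0,0,-5,0,1],
    [0,0,-3,0,1],
    [0,0,0,0,1],
    [0,0,0,0,1]
  ]
}}

```text
clock: 6.08
ee_pos: [0.5231, 0.2672, 0.1282]
eef_rot: [0.725, 0.689, 0.0, 0.0]
contact_force: [0.5, 0.0, -2.3]
width: 0.0398
grip_force: 20.0
```

```bash
cat > w.py <<'E'
from h import *
import sys
def look(fn):
    s=bot.read_state(); q=s['eef_rot']; print(round(s['clock'],2),np.round(s['ee_pos']*1000,1),'a %.1f'%(2*np.degrees(np.arctan2(q[1],q[0]))),'w %.1f'%(s['width']*1000))
    for n in ['wrist','top','side']:
        c=cam(n); cv2.imwrite(f'pics/{fn}_{n}.png',c['frame']); np.savez(f'{fn}_{n}.npz',**c)
        if n=='wrist': print('cam',-c['R'].T@c['t'])
if __name__=='__main__': look(sys.argv[1])
E
python3 w.py t1
```

```text
6.08 [523.1 267.2 128.2] a 87.0 w 39.8
cam [0.52684887 0.349842   0.29113319]
```

View pics/t1_wrist.png

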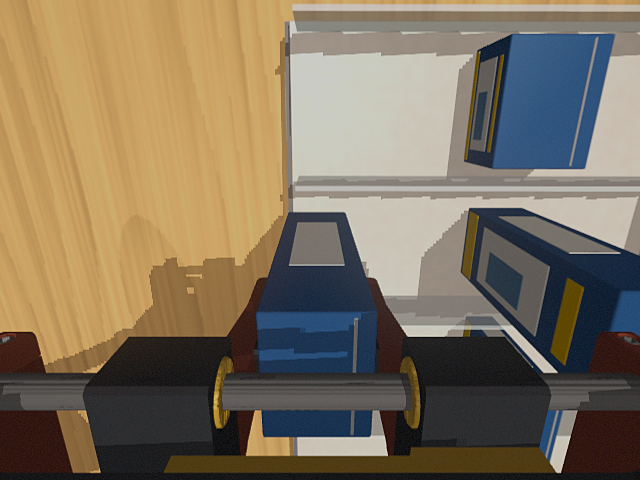

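The wrist view shows tall over the deck, its front bottom corner at about (288,212) nearly in line with the shelf's edge at column ~288. I'll measure it by casting rays.

```bash
python3 - <<'E'
from h import *
c=dict(np.load('t1_wrist.npz')); P=cloud(c); f=c['frame'].astype(int)
for v in (80,150): 
    print(v,[(u,*f[v,u],*np.round(P[v,u]*1000).astype(int)) for u in range(278,298)])
print([(v,*f[v,315],*np.round(P[v,315]*1000).astype(int)) for v in range(206,220)])
print([(u,*f[218,u],*np.round(P[218,u]*1000).astype(int)) for u in list(range(280,294))+list(range(342,352))])
E
python3 - <<'E'
import cv2
i=cv2.imread('pics/t1_wrist.png')[60:240,240:360]; cv2.imwrite('pics/z1.png',cv2.resize(i,None,fx=3.3,fy=3.3,interpolation=0))
E
```

```text
80 [(278, np.int64(107), np.int64(173), np.int64(205), np.int64(500), np.int64(383), np.int64(0)), (279, np.int64(107), np.int64(173), np.int64(207), np.int64(501), np.int64(382), np.int64(1)), (280, np.int64(92), np.int64(148), np.int64(184), np.int64(501), np.int64(382), np.int64(1)), (281, np.int64(64), np.int64(108), np.int64(144), np.int64(502), np.int64(382), np.int64(1)), (282, np.int64(66), np.int64(112), np.int64(148), np.int64(503), np.int64(382), np.int64(1)), (283, np.int64(67), np.int64(113), np.int64(150), np.int64(503), np.int64(382), np.int64(0)), (284, np.int64(78), np.int64(122), np.int64(156), np.int64(504), np.int64(382), np.int64(1)), (285, np.int64(118), np.int64(131), np.int64(149), np.int64(507), np.int64(380), np.int64(25)), (286, np.int64(124), np.int64(125), np.int64(126), np.int64(508), np.int64(379), np.int64(28)), (287, np.int64(125), np.int64(129), np.int64(131), np.int64(508), np.int64(379), np.int64(29)), (288, np.int64(126), np.int64(128), np.int64(132), np.int64(509), np.int64(379), np.int64(30)), (289, np.int64(70), np.int64(71), np.int64(76), np.i
[... 5709 characters left out ...]
t64(57), np.int64(49), np.int64(542), np.int64(291), np.int64(65)), (346, np.int64(70), np.int64(55), np.int64(48), np.int64(543), np.int64(291), np.int64(65)), (347, np.int64(141), np.int64(142), np.int64(141), np.int64(546), np.int64(282), np.int64(31)), (348, np.int64(193), np.int64(209), np.int64(216), np.int64(547), np.int64(282), np.int64(30)), (349, np.int64(186), np.int64(198), np.int64(204), np.int64(548), np.int64(282), np.int64(31)), (350, np.int64(182), np.int64(194), np.int64(202), np.int64(548), np.int64(282), np.int64(31)), (351, np.int64(182), np.int64(196), np.int64(202), np.int64(549), np.int64(282), np.int64(31))]<stdin>:6: RuntimeWarning: invalid value encountered in cast
```

View pics/z1.png

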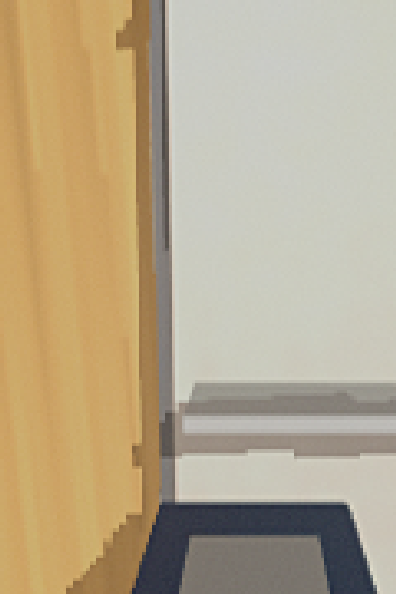

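The crop shows a grey strip about 3 mm wide between the wood (column ~287) and the white deck (~291). To settle which one is the edge, I'll check against the stock fronts in the same view.

```bash
python3 - <<'E'
from h import *
c=dict(np.load('t1_wrist.npz')); P=cloud(c); f=c['frame'].astype(int)
s=np.array([.0525,1])/np.hypot(.0525,1); n=np.array([s[1],-s[0]])
# coordinate along shelf depth: d = n.p
def d(p): return p[...,:2]@n*1000
D=d(P); z=P[...,2]*1000
m=np.zeros(D.shape,bool); m[30:170,460:520]=1
q=D[m&(z>36)&(z<70)&np.isfinite(D)]; h,e=np.histogram(q,bins=np.arange(590,680,1)); print('low front hist',[(e[i],h[i]) for i in np.argsort(-h)[:5]])
m[:]=0; m[210:330,460:560]=1
q=D[m&(z>80)&(z<160)]; h,e=np.histogram(q,bins=np.arange(580,680,1)); print('tall front hist',[(e[i],h[i]) for i in np.argsort(-h)[:5]])
m[:]=0; m[30:170,480:620]=1
q=P[m&(abs(z-74)<3)]; print('low top',cv2.minAreaRect((q[:,:2]*1000).astype(np.float32)), 'd',d(q.mean(0)))
for v in (60,100,150,200):
    row=f[v]; sat=row[:,2]-row[:,0]; gray=row.sum(1)
    u1=next(u for u in range(294,270,-1) if sat[u]>55)+.5; u2=next(u for u in range(280,300) if gray[u]>560 and sat[u]<40)-.5
    print(v,'wood/grey d %.1f'%d(ray(c,u1,v,.03)),'grey/white %.1f'%d(ray(c,u2,v,.03)),ray(c,u1,v,.03))
print('box d', d(np.array([.5231,.2672]))-20, 'stock line d',[d(np.array(p)) for p in [(.6532,.2595),(.648,.1645),(.6432,.0698)]])
# divider/side panel tops seen from 3D
m=(z>68)&(z<80)&(D<600); q=P[m]; print('tops', [ (round(a*1000),round(b)) for a,b in zip(q[::40,1],d(q)[::40])][:20])
E
```

```text
low front hist [(np.int64(611), np.int64(2246)), (np.int64(610), np.int64(499)), (np.int64(612), np.int64(243)), (np.int64(633), np.int64(4)), (np.int64(628), np.int64(3))]
tall front hist [(np.int64(619), np.int64(3865)), (np.int64(618), np.int64(1334)), (np.int64(620), np.int64(569)), (np.int64(627), np.int64(78)), (np.int64(622), np.int64(61))]
low top ((659.0443115234375, 353.3784484863281), (72.44523620605469, 57.60059356689453), 86.8668212890625) d 638.5393247728892
60 wood/grey d 486.6 grey/white 490.6 [0.5078188  0.39108847 0.03      ]
100 wood/grey d 486.0 grey/white 490.1 [0.50589177 0.36646463 0.03      ]
150 wood/grey d 486.5 grey/white 490.1 [0.50472021 0.33335863 0.03      ]
200 wood/grey d 486.4 grey/white 490.1 [0.50271256 0.29748339 0.03      ]
box d 488.3718820930222 stock line d [np.float64(638.6966518576886), np.float64(638.4844441052592), np.float64(638.655957900458)]
tops [(410, 495), (408, 516), (407, 537), (406, 558), (405, 579), (404, 599), (408, 515), (407, 536), (406, 558), (405, 579), (404, 599), (407, 514), (407, 535), (406, 556), (404, 577), (403, 597), (408, 513), (406, 534), (405, 555), (404, 576)]
```

The stock measures d = 639.2 mm (along the shelf's depth), so the edge is at about 489.1, inside the grey strip. Tall's front is at 488.4 now, so I'll nudge it and lower gently.

Emit:
{"fn": "play_rows", "kwargs": {
  "moves": [
    [0.05,-0.1,-0.5,0,1],
    [0,0,-0.5,0,1],
    [0,0,-0.3,0,1],
    [0,0,-0.1,0,1],
    [0,0,-0.1,0,1],
    [0,0,0,0,1],
    [0,0,0,0,1]
  ]
}}

```text
clock: 7.1
ee_pos: [0.5235, 0.2662, 0.1128]
eef_rot: [0.725, 0.689, 0.0, 0.0]
contact_force: [0.5, 0.4, -3.2]
width: 0.0395
grip_force: 20.0
```

Emit:
{"fn": "play_rows", "kwargs": {
  "moves": [
    [0,0,-0.1,0,1],
    [0,0,0,0,1],
    [0,0,0,0,1]
  ]
}}

```text
clock: 7.48
ee_pos: [0.5234, 0.2662, 0.1117]
eef_rot: [0.725, 0.689, 0.0, 0.0]
contact_force: [-0.4, 0.2, -2.5]
width: 0.04
grip_force: 20.0
```

Emit:
{"fn": "play_rows", "kwargs": {
  "moves": [
    [0,0,-0.1,0,1],
    [0,0,0,0,1],
    [0,0,0,0,1]
  ]
}}

```text
clock: 7.85
ee_pos: [0.5234, 0.2662, 0.1116]
eef_rot: [0.725, 0.689, 0.0, 0.0]
contact_force: [-2.7, -1.6, 5.7]
width: 0.04
grip_force: 20.0
```

Tall is in contact with the deck. I'll release and rise.

Emit:
{"fn": "play_rows", "kwargs": {
  "moves": [
    [0,0,0,0,0.0],
    [0,0,0,0,-0.1],
    [0,0,0,0,-0.4],
    [0,0,0,0,-0.4],
    [0,0,1,0,-0.4],
    [0,0,3,0,-0.4],
    [0,0,5,0,-0.5],
    [0,0,5,0,-1],
    [0,0,0,0,-1],
    [0,0,0,0,-1]
  ]
}}

```text
clock: 9.1
ee_pos: [0.5234, 0.2662, 0.2505]
eef_rot: [0.725, 0.689, 0.0, 0.0]
contact_force: [-0.3, -0.0, -1.3]
width: 0.0873
grip_force: 0.0
```

```bash
cat > chk.py <<'E'
from h import *
from m import tops
s=np.array([.0525,1])/np.hypot(.0525,1); n=np.array([s[1],-s[0]])
for nm in ['wrist','top','side']:
    c=cam(nm); np.savez('last_'+nm+'.npz',**c); cv2.imwrite('pics/last_'+nm+'.png',c['frame']); tops(c,nm)
st=bot.read_state(); q=st['eef_rot']; print(st['clock'],st['ee_pos'],2*np.degrees(np.arctan2(q[1],q[0])))
E
python3 chk.py
```

```text
wrist [417  67  85  85] ztop 74.8 c [658.9 353.6] size [70.8 57.6] ang 87.2 5432
wrist [421 102   6  32] ztop 54.4 c [630.  349.1] size [28.   1.3] ang 88.6 89
wrist [288 182  57  98] ztop 170.9 c [522.8 265.5] size [51.3 40.1] ang 87.1 3825
wrist [422 182 112  98] ztop 170.8 c [653.9 258.8] size [51.8 40.8] ang 86.9 4034
wrist [429 209  16  31] ztop 108.8 c [633.4 258.5] size [27.5  1.3] ang 86.9 110
wrist [424 263  51  69] ztop 122.8 c [649.3 177.8] size [35.2 22.6] ang 86.1 683
wrist [404 344  24  29] ztop 94.4 c [624.1  98. ] size [11.2  7.7] ang 42.5 70
wrist [412 411  45  33] ztop 138.6 c [642.8  61.7] size [36.3 10.3] ang 88.9 270
wrist [358 440  43  15] ztop 38.7 c [590.3 -77. ] size [55.7  4.1] ang 0.6 168
wrist [276 446  30  11] ztop 27.2 c [468.  -85.3] size [15.4 40.9] ang 88.2 154
wrist [273 462  15  11] ztop 57.0 c [458.1 -81.3] size [19.1  2.9] ang 22.6 45
top [179 166  38  38] ztop 170.9 c [652.2 258.4] size [50.8 41.5] ang 88.3 435
top [227 180  34  22] ztop 122.6 c [646.8 165. ] size [62.6 23.6] ang 87.1 300
top [273 180  31  30] ztop 138.6 c [642.3  69.9] size [49.
[... 417 characters left out ...]
8
side [273 115  19  11] ztop 170.5 c [522.  264.2] size [48.3 37. ] ang 81.0 204
side [323 129  12  15] ztop 74.3 c [639.5 354.5] size [67.4 23.6] ang 77.5 138
side [346 152  15  18] ztop 122.3 c [648.9 164.2] size [64.9 22.1] ang 87.0 199
side [359 172  10  17] ztop 138.1 c [643.9  68.8] size [53.5 10.5] ang 87.6 98
side [347 187  15  27] ztop 102.0 c [630.6  70.1] size [65.3 14.9] ang 86.0 172
side [338 272  48  56] ztop 114.0 c [ 576.4 -227.6] size [12.5 54.1] ang 22.7 253
side [343 316  52  44] ztop 84.0 c [ 575.3 -227.5] size [26.2 65.3] ang 22.2 377
side [274 379  32  49] ztop 98.3 c [ 443.  -331.9] size [63.7 22.8] ang 62.2 832
9.25 [0.52289038 0.26592755 0.2485505 ] 87.0523768561838
```

Tall stands upright and aligned, about 131 mm before its fellow (target 130), and the stock hasn't moved. Now the gable.

Emit:
{"fn": "play_rows", "kwargs": {
  "moves": [
    [0.3,-3,0,1.5,-1],
    [0.55,-5.5,0,2.7,-1],
    [0.55,-5.5,0,2.7,-1],
    [0.55,-5.5,0,2.7,-1],
    [0.55,-5.5,0,2.7,-1],
    [0.55,-5.5,0,2.7,-1],
    [0.55,-5.5,0,2.7,-1],
    [0.55,-5.5,0,2.7,-1],
    [0.55,-5,0,2.7,-1],
    [0.55,-2.9,0,2.4,-1],
    [0,0,0,0,-1],
    [0,0,0,0,-1]
  ]
}}

```text
clock: 10.75
ee_pos: [0.5757, -0.227, 0.2497]
eef_rot: [0.555, 0.832, 0.0, -0.001]
contact_force: [-1.1, 1.2, -0.0]
width: 0.0876
grip_force: 0.0
```

Emit:
{"fn": "play_rows", "kwargs": {
  "moves": [
    [0,0,-5,0,-1],
    [0,0,-5,0,-1],
    [0,0,-3,0,-1],
    [0,0,-2,0,-0.5],
    [0,0,-1,0,-0.2],
    [0,0,0,0,0.2],
    [0,0,0,0,0.2],
    [0,0,0,0,0.2]
  ]
}}

```text
clock: 11.75
ee_pos: [0.5765, -0.2282, 0.0921]
eef_rot: [0.555, 0.832, 0.0, 0.001]
contact_force: [-0.1, 0.3, 0.4]
width: 0.0415
grip_force: 0.0
```

Emit:
{"fn": "play_rows", "kwargs": {
  "moves": [
    [-0.05,0,-0.4,0,0.2],
    [0,0,0,0,0.5],
    [0,0,0,0,1],
    [0,0,0,0,1],
    [0,0,0,0,1],
    [0,0,0,0,1]
  ]
}}

```text
clock: 12.5
ee_pos: [0.5754, -0.2278, 0.0865]
eef_rot: [0.555, 0.832, -0.0, -0.0]
contact_force: [-0.1, -0.8, -1.0]
width: 0.01
grip_force: 20.0
```

Emit:
{"fn": "play_rows", "kwargs": {
  "moves": [
    [0,0,1,0,1],
    [0,0,3,0,1],
    [0,0,4,0,1],
    [0,0,4,0,1],
    [0,0,0,0,1]
  ]
}}

```text
clock: 13.12
ee_pos: [0.5768, -0.2285, 0.2121]
eef_rot: [0.555, 0.832, 0.001, 0.004]
contact_force: [1.5, 0.0, -1.2]
width: 0.0099
grip_force: 20.0
```

Emit:
{"fn": "play_rows", "kwargs": {
  "moves": [
    [-0.4,2.4,0,-2,1],
    [-0.8,4.5,0,-4,1],
    [-1,5,0,-4,1],
    [-1,5,0,-4,1],
    [-1,5,0,-4,1],
    [-0.8,5,0,-4,1],
    [-0.6,3.5,0,-3.5,1],
    [0,0,0,0,1],
    [0,0,-4,0,1],
    [0,0,-4,0,1],
    [0,0,0,0,1],
    [0,0,0,0,1]
  ]
}}

```text
clock: 14.62
ee_pos: [0.5199, 0.0756, 0.1278]
eef_rot: [0.725, 0.688, 0.0, 0.0]
contact_force: [0.5, 0.8, -0.6]
width: 0.0099
grip_force: 20.0
```

```bash
cat > box.py <<'E'
from h import *
import sys
# in wrist frame: blue things, in shelf coords (d,s); args u0 u1 v0 v1 of the held box region and z range
s=np.array([.0525,1])/np.hypot(.0525,1); n=np.array([s[1],-s[0]])
c=cam('wrist'); cv2.imwrite('pics/'+sys.argv[1]+'.png',c['frame']); np.savez(sys.argv[1]+'.npz',**c)
st=bot.read_state(); q=st['eef_rot']; p=st['ee_pos']; print(np.round(p*1000,1),'a %.2f'%(2*np.degrees(np.arctan2(q[1],q[0]))),'d %.1f s %.1f'%(p[:2]@n*1000,p[:2]@s*1000))
from m import tops; tops(c,'wrist')
E
python3 box.py g1
```

```text
[520.4  75.7 128.7] a 87.03 d 515.7 s 102.9
wrist [480  15 160 152] ztop 122.7 c [648.6 163.9] size [62.3 24. ] ang 87.2 8443
wrist [500  86  31  48] ztop 83.4 c [637.1 159.7] size [24.7  2.3] ang 87.1 505
wrist [446 198 158 156] ztop 138.4 c [643.5  69.3] size [52.1 12.2] ang 87.4 2887
wrist [269 205  97 168] ztop 156.2 c [522.1  77.3] size [28.7 48.3] ang 14.8 3034
wrist [452 237  13  41] ztop 63.1 c [617.2  66.4] size [29.8  1.8] ang 88.4 231
```

View pics/g1.png

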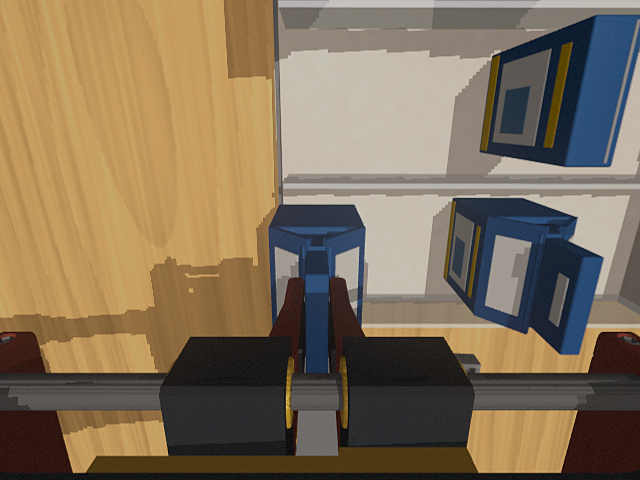

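The wrist view shows the gable level over its lane, square with its fellow and with its front at column ~276 along the edge. I'll lower it.

Emit:
{"fn": "play_rows", "kwargs": {
  "moves": [
    [0,0,-0.7,0,1],
    [0,0,-0.5,0,1],
    [0,0,-0.3,0,1],
    [0,0,-0.1,0,1],
    [0,0,0,0,1],
    [0,0,0,0,1],
    [0,0,0,0,1]
  ]
}}

```text
clock: 15.55
ee_pos: [0.5194, 0.0762, 0.1107]
eef_rot: [0.725, 0.689, 0.0, 0.0]
contact_force: [0.3, -1.0, -1.1]
width: 0.0098
grip_force: 20.0
```

Emit:
{"fn": "play_rows", "kwargs": {
  "moves": [
    [0,0,-0.1,0,1],
    [0,0,0,0,1],
    [0,0,0,0,1]
  ]
}}

```text
clock: 15.92
ee_pos: [0.5196, 0.0762, 0.1104]
eef_rot: [0.725, 0.689, 0.0, 0.0]
contact_force: [-1.9, -0.7, 5.6]
width: 0.0097
grip_force: 20.0
```

Emit:
{"fn": "play_rows", "kwargs": {
  "moves": [
    [0,0,0,0,0.7],
    [0,0,0,0,0.6],
    [0,0,0,0,0.4],
    [0,0,0,0,0.2],
    [0,0,1,0,0.2],
    [0,0,3,0,0.2],
    [0,0,5,0,0],
    [0,0,5,0,-1],
    [0,0,0,0,-1],
    [0,0,0,0,-1]
  ]
}}

```text
clock: 17.18
ee_pos: [0.5194, 0.0761, 0.2493]
eef_rot: [0.725, 0.689, -0.0, -0.0]
contact_force: [0.5, 0.7, -0.9]
width: 0.0702
grip_force: 0.0
```

```bash
python3 chk.py | grep -v side
```

```text
wrist [280   0  57  35] ztop 130.2 c [521.4 238.6] size [ 1.5 38.5] ang 86.7 218
wrist [429   0  99  35] ztop 128.3 c [652.  232.2] size [ 2.9 40.1] ang 83.8 280
wrist [432  64  70  86] ztop 122.7 c [648.6 164. ] size [61.1 22.8] ang 87.2 2646
wrist [438 102  12  29] ztop 82.5 c [637.2 159.4] size [23.4  1.7] ang 86.1 122
wrist [289 177  57  87] ztop 138.9 c [519.3  75.4] size [50.8  9.8] ang 86.8 781
wrist [412 176  72  88] ztop 138.6 c [643.6  69. ] size [51.3 11. ] ang 86.7 921
wrist [411 203   6  26] ztop 62.5 c [616.9  65.8] size [26.2  1.2] ang 87.5 76
wrist [358 321  48  52] ztop 51.0 c [ 587.8 -102.5] size [53.8 52.9] ang 89.6 1526
wrist [269 329  32  12] ztop 26.0 c [471.8 -86.4] size [13.4 39.1] ang 76.2 115
wrist [262 339  39  16] ztop 56.8 c [469.8 -85.3] size [14.7 44.3] ang 81.9 135
wrist [259 411  51  20] ztop 50.2 c [ 465.1 -195.7] size [28.4 64.3] ang 79.5 327
top [140 166  52  39] ztop 170.6 c [652.8 277.4] size [41.4 20.7] ang 6.3 173
top [354 209  34  27] ztop 51.2 c [ 588.4 -111.4] size [71.3 55.5] ang 89.3 696
top [170 230  36  30] ztop 171.0 c [521.1 266. ] size [52.3 40.4] ang 87.2 535
top [292 238   9  28] ztop 138.8 c [516.5  54.7] size [9.3 8.2] ang 0.7 20
top [456 274  42  25] ztop 99.0 c [ 442.1 -332. ] size [62.8 23. ] ang 62.2 280
17.325 [0.51884786 0.07612587 0.24765321] 87.05425338226277
```

The gable is placed, 124.5 mm before its fellow (target 124). Next, slim.

Emit:
{"fn": "play_rows", "kwargs": {
  "moves": [
    [-0.4,-2.3,0,-1.2,-1],
    [-0.85,-4.5,0,-2.7,-1],
    [-0.85,-4.5,0,-2.7,-1],
    [-0.85,-4.5,0,-2.7,-1],
    [-0.85,-4.5,0,-2.7,-1],
    [-0.85,-4.5,0,-2.7,-1],
    [-0.85,-4.5,0,-2.7,-1],
    [-0.85,-4.5,0,-2.7,-1],
    [-0.85,-4.5,0,-2.7,-1],
    [-0.45,-2.5,0,-1.9,-1],
    [0,0,-5,0,-1],
    [0,0,-3,0,-1]
  ]
}}

```text
clock: 18.82
ee_pos: [0.4417, -0.3316, 0.1656]
eef_rot: [0.856, 0.517, -0.001, -0.002]
contact_force: [0.2, -0.2, 0.2]
width: 0.0881
grip_force: 0.0
```

```bash
python3 box.py s0; python3 chk.py | grep -v wrist | grep -E " 9[89]\.| 114|clock|^[0-9]"
```

```text
[ 440.7 -330.4  161.3] a 62.31 d 457.4 s -306.8
wrist [304 189  34 104] ztop 98.9 c [ 443.3 -332.9] size [60.5 22. ] ang 62.5 2723
top [456 274  35  18] ztop 98.7 c [ 446.4 -324.9] size [46.2 23.1] ang 60.5 233
side [275 377  31  58] ztop 98.3 c [ 443.1 -331.7] size [64.7 22.4] ang 62.1 830
19.025 [ 0.44251968 -0.33150364  0.16906163] 62.34899957457134
```

Emit:
{"fn": "play_rows", "kwargs": {
  "moves": [
    [0.05,-0.05,-4,0,-1],
    [0,0,-4,0,-1],
    [0,0,-2.4,0,-0.5],
    [0,0,-1,0,-0.2],
    [0,0,0,0,0.2],
    [0,0,0,0,0.4],
    [0,0,0,0,1],
    [0,0,0,0,1],
    [0,0,0,0,1],
    [0,0,0,0,1],
    [0,0,0,0,1]
  ]
}}

```text
clock: 20.4
ee_pos: [0.4435, -0.3325, 0.0559]
eef_rot: [0.856, 0.518, 0.0, 0.0]
contact_force: [-1.0, 0.1, 1.0]
width: 0.0219
grip_force: 20.0
```

Emit:
{"fn": "play_rows", "kwargs": {
  "moves": [
    [0,0,1,0,1],
    [0,0,3,0,1],
    [0,0,5,0,1],
    [0,0,5,0,1],
    [0,0,1,0,1],
    [0,0,0,0,1]
  ]
}}

```text
clock: 21.15
ee_pos: [0.4435, -0.3324, 0.2058]
eef_rot: [0.856, 0.518, 0.0, 0.0]
contact_force: [-0.6, 0.6, -1.2]
width: 0.022
grip_force: 20.0
```

Emit:
{"fn": "play_rows", "kwargs": {
  "moves": [
    [0.35,2.4,0.5,1.2,1],
    [0.6,4.8,0.5,2.5,1],
    [0.65,5,0,2.5,1],
    [0.65,5,0,2.5,1],
    [0.65,5,0,2.5,1],
    [0.65,5,0,2.5,1],
    [0.65,5,0,2.5,1],
    [0.65,5,0,2.5,1],
    [0.65,5,0,2.5,1],
    [0.65,5,0,2.5,1],
    [0.5,3.2,0,2.5,1],
    [0,0,0,0,1]
  ]
}}

```text
clock: 22.65
ee_pos: [0.5089, 0.1734, 0.2122]
eef_rot: [0.715, 0.699, -0.002, -0.001]
contact_force: [0.4, -0.5, -1.0]
width: 0.0215
grip_force: 20.0
```

Emit:
{"fn": "play_rows", "kwargs": {
  "moves": [
    [0,0,0,0,1],
    [0,0,-4,0,1],
    [0,0,-4,0,1],
    [0,0,-3,0,1],
    [0,0,-0.8,0,1],
    [0,0,0,0,1],
    [0,0,0,0,1]
  ]
}}

```text
clock: 23.52
ee_pos: [0.5108, 0.1715, 0.0995]
eef_rot: [0.716, 0.698, 0.001, 0.001]
contact_force: [-0.9, 0.4, -0.6]
width: 0.022
grip_force: 20.0
```

```bash
python3 box.py s1
```

```text
[510.8 171.7  99.5] a 88.53 d 501.1 s 198.2
wrist [276   0 178 186] ztop 170.8 c [522.8 259.9] size [42.1 40.7] ang 87.4 30757
wrist [510  30 130 142] ztop 120.1 c [633.  249.3] size [31.5  3.5] ang 88.5 955
wrist [554  85  76  55] ztop 110.9 c [633.6 255.6] size [21.1  3.7] ang 86.8 1113
wrist [497 214 143 159] ztop 122.3 c [645.7 166.4] size [57.7 17.9] ang 87.0 2829
wrist [287 216  60 157] ztop 142.5 c [510.5 180.9] size [23.2 42.7] ang 0.1 5967
wrist [518 261  35  58] ztop 82.3 c [637.5 162. ] size [36.4  2.8] ang 87.1 616
wrist [483 357  88  16] ztop 68.9 c [640.9 107.9] size [16.9 60.8] ang 87.4 566
wrist [291 410  64  46] ztop 142.6 c [509.5 140.7] size [ 3.3 21.1] ang 87.6 155
wrist [496 410  18  49] ztop 203.9 c [550.6 194.9] size [6.9 8.1] ang 8.5 52
wrist [515 410  62  63] ztop 111.0 c [639.   83.2] size [37.2  8.2] ang 78.4 686
```

View pics/s1.png

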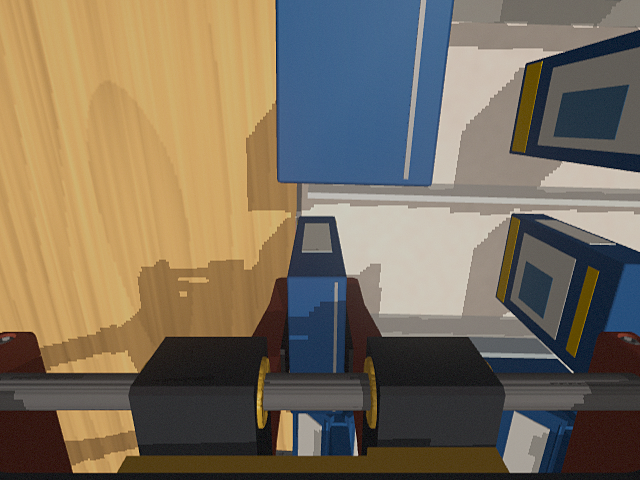

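The view shows slim over its lane, its front corner (296,217) by the edge, with tall and gable clear. It is 1.5° over-turned, so I'll correct that and lower.

Emit:
{"fn": "play_rows", "kwargs": {
  "moves": [
    [-0.08,0,-0.6,-1.5,1],
    [0,0,-0.7,0,1],
    [0,0,-0.4,0,1],
    [0,0,-0.1,0,1],
    [0,0,-0.1,0,1],
    [0,0,0,0,1],
    [0,0,0,0,1]
  ]
}}

```text
clock: 24.45
ee_pos: [0.509, 0.1717, 0.0798]
eef_rot: [0.725, 0.689, 0.0, 0.0]
contact_force: [-3.1, -1.4, 6.4]
width: 0.0218
grip_force: 20.0
```

Emit:
{"fn": "play_rows", "kwargs": {
  "moves": [
    [0,0,-0.1,0,1],
    [0,0,0,0,1],
    [0,0,0,0,1]
  ]
}}

```text
clock: 24.82
ee_pos: [0.509, 0.1717, 0.0798]
eef_rot: [0.725, 0.689, 0.0, 0.0]
contact_force: [-5.9, -2.6, 10.2]
width: 0.0217
grip_force: 20.0
```

Emit:
{"fn": "play_rows", "kwargs": {
  "moves": [
    [0,0,0.3,0,1],
    [0.08,0,0,0,1],
    [0,0,0,0,1],
    [0,0,-0.2,0,1],
    [0,0,0,0,1],
    [0,0,0,0,1]
  ]
}}

```text
clock: 25.58
ee_pos: [0.51, 0.1717, 0.0798]
eef_rot: [0.725, 0.689, 0.0, 0.0]
contact_force: [-2.1, -0.8, 5.8]
width: 0.0221
grip_force: 20.0
```

Emit:
{"fn": "play_rows", "kwargs": {
  "moves": [
    [0,0,0,0,0.4],
    [0,0,0,0,0.3],
    [0,0,0,0,0.1],
    [0,0,0,0,0],
    [0,0,1,0,0],
    [0,0,3,0,0],
    [0,0,5,0,0],
    [0,0,5,0,-0.5],
    [0,0,3,0,-1],
    [0,0,0,0,-1],
    [0,0,0,0,-1]
  ]
}}

```text
clock: 26.95
ee_pos: [0.5097, 0.1716, 0.2474]
eef_rot: [0.725, 0.689, -0.001, -0.0]
contact_force: [-0.5, 0.6, -1.0]
width: 0.0807
grip_force: 0.0
```

```bash
python3 chk.py | grep -v side
```

```text
wrist [440   0   8  24] ztop 54.5 c [629.8 340.9] size [19.3  1.1] ang 87.2 77
wrist [436   0  88  46] ztop 74.8 c [657.5 329.9] size [26.4 56.8] ang 86.8 2561
wrist [439  59 142  88] ztop 170.7 c [653.7 258.7] size [50.9 42.1] ang 87.0 5807
wrist [299  60  65  88] ztop 170.9 c [522.9 265.2] size [51.5 40. ] ang 87.0 5574
wrist [451 101  20  27] ztop 109.8 c [633.2 255.5] size [19.7  1.6] ang 87.2 137
wrist [438 177  66  86] ztop 122.8 c [648.8 164. ] size [61.6 23.1] ang 87.2 2016
wrist [304 178  27  86] ztop 122.9 c [509.3 170.7] size [61.7 21.8] ang 87.6 1891
wrist [444 205  12  30] ztop 82.3 c [637.4 160.9] size [29.3  1.6] ang 88.1 126
wrist [306 264  53 101] ztop 138.8 c [518.9  75.2] size [52.2  9.8] ang 87.7 636
wrist [419 264  68  90] ztop 138.6 c [643.9  74.7] size [41.1 10.8] ang 87.5 533
wrist [276 411  39  13] ztop 58.8 c [469.9 -84.6] size [18.5 46.8] ang 82.9 174
wrist [369 411  47  39] ztop 51.0 c [ 589.7 -118.4] size [62.3 56.3] ang 89.0 1705
top [239 180  22  22] ztop 122.7 c [646.8 152.7] size [37.3 23.1] ang 86.6 176
top [273 180  31  31] ztop 138.5 c [642.5  70. ] size [49.6 10.8] ang 87.2 130
top [354 209  34  28] ztop 51.1 c [ 588.3 -111.6] size [71.5 55.6] ang 89.6 713
top [170 230  23  22] ztop 171.0 c [521.2 269.8] size [45.1 39.7] ang 86.2 216
top [269 237  32  29] ztop 138.7 c [517.6  75.6] size [50.2 10.3] ang 88.0 133
top [245 247  11  16] ztop 122.8 c [506.9 146.9] size [21.1 14.1] ang 3.9 67
27.1 [0.50935251 0.17153448 0.24657473] 87.05359271701006
```

Slim is placed (139.7 mm, target 139). Last is low.

Emit:
{"fn": "play_rows", "kwargs": {
  "moves": [
    [0.6,-2.3,0,0.4,-1],
    [1.3,-4.5,0,0.4,-1],
    [1.4,-5,0,0.4,-1],
    [1.4,-5,0,0.4,-1],
    [1.4,-5,0,0.4,-1],
    [1.1,-4.5,0,0.4,-1],
    [0.67,-2,0,0,-1],
    [0,0,-4,0,-1],
    [0,0,-5,0,-1],
    [0,0,-3,0,-1],
    [0,0,0,0,-1],
    [0,0,0,0,-1]
  ]
}}

```text
clock: 28.6
ee_pos: [0.5892, -0.1109, 0.1302]
eef_rot: [0.71, 0.704, 0.001, 0.001]
contact_force: [0.1, 0.4, 0.1]
width: 0.0875
grip_force: 0.0
```

```bash
python3 box.py l0; python3 - <<'E'
from h import *
c=dict(np.load('l0.npz')); P=cloud(c); z=P[...,2]
q=P[(z>.011)&(z<.022)&(P[...,0]>.6)&(abs(P[...,1]+.1)<.06)]; print('lip',len(q), np.round(np.nanpercentile(q,[5,50,95],axis=0)*1000))
E
```

```text
[ 589.5 -111.1  130.9] a 89.48 d 594.5 s -80.1
wrist [156   0  87   9] ztop 45.8 c [518.6  42.5] size [ 1.7 49.9] ang 88.4 220
wrist [359   0  99  18] ztop 62.5 c [642.5  36.5] size [ 1.3 50.3] ang 87.2 296
wrist [278 191  82 103] ztop 50.9 c [ 589.9 -112.5] size [72.3 56.1] ang 89.3 7516
wrist [163 198  29  38] ztop 25.1 c [484.6 -93.7] size [10.3 34.5] ang 29.7 163
wrist [138 202  45  50] ztop 55.3 c [484.2 -92.2] size [11.6 41. ] ang 33.7 224
wrist [134 315  45  24] ztop 48.1 c [ 455.6 -183.7] size [25.2  3.8] ang 11.0 184
lip 1467 [[ 607. -150.   12.]
 [ 651.  -77.   17.]
 [ 838.  -52.   18.]]
```

View pics/l0.png

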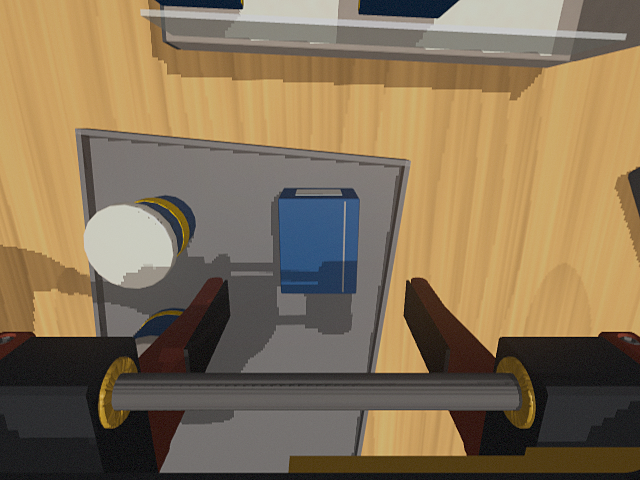

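The view shows low centred (318,242), with the tray lip just outside at column ~400, so I'll stop with the fingertips above the lip (TCP z ≈ 24 mm).

Emit:
{"fn": "play_rows", "kwargs": {
  "moves": [
    [0,-0.1,-4,0,-1],
    [0,0,-3,0,-1],
    [0,0,-2,0,-1],
    [0,0,-1.5,0,-1],
    [0,0,0,0,-1],
    [0,0,0,0,0],
    [0,0,0,0,1],
    [0,0,0,0,1],
    [0,0,0,0,1],
    [0,0,0,0,1],
    [0,0,0,0,1]
  ],
  "squeeze": 22
}}

```text
clock: 30.02
ee_pos: [0.5891, -0.1124, 0.0243]
eef_rot: [0.71, 0.704, 0.0, 0.001]
contact_force: [1.4, -0.5, 3.4]
width: 0.0556
grip_force: 22.0
```

Emit:
{"fn": "play_rows", "kwargs": {
  "moves": [
    [0,0,1,0,1],
    [0,0,3,0,1],
    [0,0,5,0,1],
    [0,0,5,0,1],
    [0,0,5,0,1],
    [0,0,0,0,1]
  ]
}}

```text
clock: 30.78
ee_pos: [0.5899, -0.1127, 0.2192]
eef_rot: [0.71, 0.704, 0.002, 0.004]
contact_force: [1.0, 0.3, -2.7]
width: 0.0558
grip_force: 22.0
```

Emit:
{"fn": "play_rows", "kwargs": {
  "moves": [
    [-0.4,2.3,0,0,1],
    [-0.5,5,0,-0.3,1],
    [-0.6,5,0,-0.3,1],
    [-0.6,5,0,-0.3,1],
    [-0.6,5,0,-0.3,1],
    [-0.6,5,0,-0.3,1],
    [-0.6,5,0,-0.3,1],
    [-0.6,5,0,-0.3,1],
    [-0.5,5,0,-0.3,1],
    [-0.24,5,0,0,1],
    [0,0,0,0,1],
    [0,0,0,0,1]
  ]
}}

```text
clock: 32.28
ee_pos: [0.535, 0.3606, 0.2113]
eef_rot: [0.725, 0.689, -0.002, -0.0]
contact_force: [-0.4, 0.3, -2.4]
width: 0.0555
grip_force: 22.0
```

Emit:
{"fn": "play_rows", "kwargs": {
  "moves": [
    [0,0,-4,0,1],
    [0,0,-5,0,1],
    [0,0,-4,0,1],
    [0,0,-1,0,1],
    [0,0,0,0,1],
    [0,0,0,0,1]
  ]
}}

```text
clock: 33.02
ee_pos: [0.5374, 0.361, 0.0765]
eef_rot: [0.725, 0.689, 0.002, 0.0]
contact_force: [-0.3, 0.1, -1.1]
width: 0.0561
grip_force: 22.0
```

```bash
python3 box.py l1
```

```text
[537.4 361.2  76.6] a 87.04 d 517.7 s 388.8
wrist [464 210 166 148] ztop 74.8 c [658.7 353.3] size [73.  57.8] ang 86.8 13645
wrist [248 220 138 153] ztop 103.1 c [537.1 366.7] size [61.1 59.5] ang 87.2 17289
wrist [472 261  16  54] ztop 55.4 c [630.2 349.5] size [34.7  2.2] ang 86.6 457
wrist [258 411  21  44] ztop 100.8 c [509.3 291.6] size [10.3  3.1] ang 0.3 236
wrist [322 410  17  45] ztop 100.7 c [539.9 290. ] size [3.1 8.3] ang 76.4 201
```

View pics/l1.png

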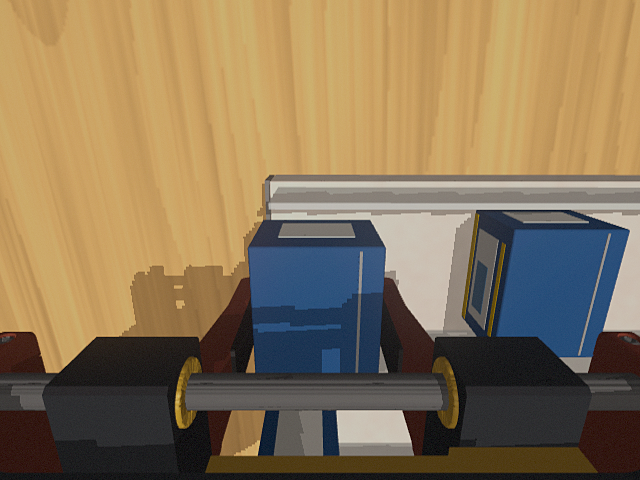

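The view shows low over its lane and in line with its fellow, front corner at (258,222). I'll lower it.

Emit:
{"fn": "play_rows", "kwargs": {
  "moves": [
    [-0.03,-0.06,-1,0,1],
    [0,0,-1,0,1],
    [0,0,-0.5,0,1],
    [0,0,-0.2,0,1],
    [0,0,0,0,1],
    [0,0,0,0,1],
    [0,0,0,0,1]
  ]
}}

```text
clock: 33.95
ee_pos: [0.5354, 0.3599, 0.0482]
eef_rot: [0.725, 0.689, -0.0, -0.0]
contact_force: [-4.6, -1.9, 7.7]
width: 0.0559
grip_force: 22.0
```

Emit:
{"fn": "play_rows", "kwargs": {
  "moves": [
    [0,0,-0.1,0,1],
    [0,0,0,0,1],
    [0,0,0,0,1]
  ]
}}

```text
clock: 34.33
ee_pos: [0.5355, 0.36, 0.0482]
eef_rot: [0.725, 0.689, -0.0, -0.0]
contact_force: [-5.8, -4.0, 11.6]
width: 0.056
grip_force: 22.0
```

Emit:
{"fn": "play_rows", "kwargs": {
  "moves": [
    [0,0,0.4,0,1],
    [0.1,0,0,0,1],
    [0,0,0,0,1],
    [0,0,-0.3,0,1],
    [0,0,0,0,1],
    [0,0,0,0,1]
  ]
}}

```text
clock: 35.08
ee_pos: [0.537, 0.3601, 0.0482]
eef_rot: [0.725, 0.689, 0.0, 0.0]
contact_force: [-2.3, -2.1, 5.6]
width: 0.0556
grip_force: 22.0
```

Low is seated at the target. I'll release, rise and back away.

Emit:
{"fn": "play_rows", "kwargs": {
  "moves": [
    [0,0,0,0,-0.35],
    [0,0,0,0,-0.45],
    [0,0,0,0,-0.6],
    [0,0,0,0,-0.7],
    [0,0,1,0,-0.7],
    [0,0,3,0,-0.7],
    [0,0,5,0,-0.7],
    [0,0,5,0,-1],
    [0,0,5,0,-1],
    [0,0,1,0,-1],
    [0,0,0,0,-1],
    [0,0,0,0,-1]
  ]
}}

```text
clock: 36.58
ee_pos: [0.5365, 0.3598, 0.244]
eef_rot: [0.725, 0.689, -0.002, -0.0]
contact_force: [0.7, 0.0, -0.7]
width: 0.0883
grip_force: 0.0
```

```bash
python3 chk.py | grep wrist
```

```text
wrist [413 172  69  79] ztop 74.8 c [658.6 353.4] size [71.7 57. ] ang 87.0 4423
wrist [288 176  60  75] ztop 75.0 c [536.4 359.6] size [72.2 56. ] ang 87.0 4337
wrist [407 200   6  30] ztop 54.7 c [630.3 349.4] size [30.5  1.1] ang 86.9 74
wrist [410 266  97  90] ztop 170.6 c [660.8 279.1] size [18.7 24.1] ang 66.6 422
wrist [280 275  53  98] ztop 170.9 c [523.3 274.5] size [34.8 40. ] ang 87.6 2101
wrist [411 347  18  26] ztop 92.6 c [639.8 192. ] size [6.7 1.8] ang 74.0 21
wrist [289 411  49  45] ztop 123.1 c [508.7 157.5] size [37.8 21.9] ang 86.8 645
wrist [397 411  56  45] ztop 122.9 c [648.1 150.9] size [36.6 22.4] ang 86.7 656
wrist [392 427   5  24] ztop 62.1 c [617.3  66.6] size [34.8  1. ] ang 87.5 41
```

Emit:
{"fn": "play_rows", "kwargs": {
  "moves": [
    [0,-5,0,0,-1],
    [0,-5,0,0,-1],
    [0,-5,0,0,-1],
    [0,-5,0,0,-1],
    [0,-5,0,0,-1],
    [0,-5,0,0,-1],
    [0,-5,0,0,-1],
    [0,-5,0,0,-1],
    [0,-5,0,0,-1],
    [0,-5,0,0,-1],
    [0,-5,0,0,-1],
    [0,-2,0,0,-1]
  ]
}}

```text
clock: 38.22
ee_pos: [0.5362, -0.2122, 0.2453]
eef_rot: [0.726, 0.688, -0.0, -0.001]
contact_force: [-0.4, 0.3, 0.9]
width: 0.0879
grip_force: 0.0
```

```bash
python3 chk.py | grep -v wrist
```

```text
top [140 166  77  39] ztop 171.0 c [652.4 259.7] size [53.8 41.5] ang 87.2 522
top [227 180  34  21] ztop 122.5 c [647.4 165. ] size [62.2 22.9] ang 86.9 307
top [273 180  31  31] ztop 138.8 c [642.4  70. ] size [50. 11.] ang 86.7 127
top [133 230  79  32] ztop 170.9 c [521.2 266. ] size [52.1 40.3] ang 87.1 557
top [269 237  32  29] ztop 138.4 c [517.5  75.5] size [50.3 10.3] ang 87.8 136
top [221 246  36  17] ztop 123.1 c [507.9 171.8] size [62.3 22.5] ang 86.2 312
side [273 115  20  12] ztop 170.3 c [523.1 263.4] size [50.6 38.8] ang 82.3 232
side [359 172   9  11] ztop 138.4 c [644.2  78.1] size [37.   9.8] ang 89.1 66
side [347 192  32  23] ztop 109.3 c [641.8  55.2] size [37.7 19.4] ang 82.6 85
38.375 [ 0.53677752 -0.20984345  0.24592307] 86.99300662628549
```

View pics/last_top.png

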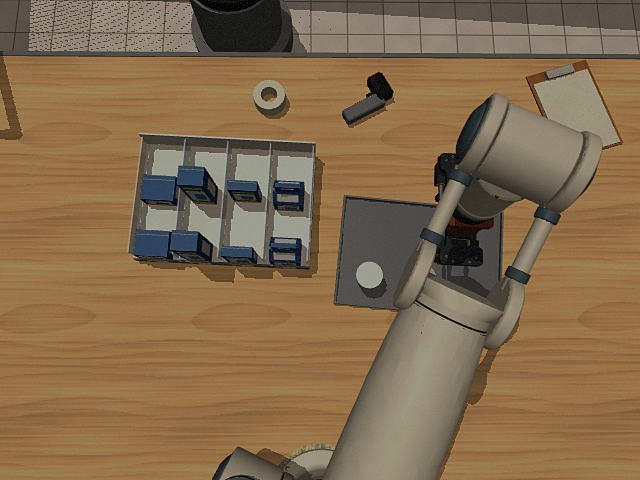

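View pics/last_side.png

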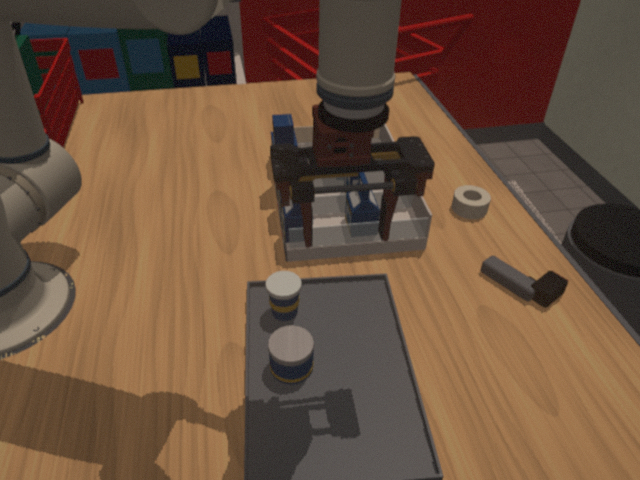

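All four boxes stand in line with the shelf front, each square before its fellow. The tub (284,285) and tin (291,350) haven't moved in the tray, and the gripper is clear of everything. Handing in.

```bash
python3 -c "from plant import bot; print(bot.job_done())"
```

```text
the job is handed in; nothing more can be done
None
```

I put all four boxed strays upright in their fellows' lanes, each square-on and within about 1.3 mm of flush by camera; the stock, tin and tub stayed put, and I handed the job in at about 38 s.

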